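# Sweep the loose vial caps into the collecting pan

## Robot

A 7-joint arm with a two-finger parallel gripper is mounted at the origin on the work surface. World frame = base frame: x ahead of the robot, y to its left, z up, the work surface at z = 0. Lengths are in m, angles in rad, forces in N, time in s.
With the tool pointing down it reaches from about 0.425 to 0.925 m from the base axis. Payload 6.8 kg.
Tool frame: the origin (TCP) lies between the finger pads; the fingertips stand r.tip_reach ahead of it and the grasp point (between the pads) lies 11 mm behind it (r.tip_reach is the distance from the TCP to the fingertips, in m); z points along the fingers, y is the direction in which the jaws open and shut (so a half turn about z gives the same grasp; the last joint's range is limited). The gripper opens to 85 mm and grips with 20 to 120 N. Pads are 22 mm wide; open, the fingers measure 114 mm over their backs; the gripper's body (76 mm by 85 mm) begins 54 mm behind the grasp point. The pads swing forward as they close: fully open they stand 13 mm farther back than shut.
Start: joints at [-1.417, 0.477, 0.022, 1.555, -0.011, 1.109, -0.083], TCP at [0.175, 0.652, 0.239] pointing down, gripper open.
Joint ranges: [-2.96, 2.96], [-0.34, 2.1], [-1.41, 1.46], [0.24, 2.44], [-1.37, 4.51], [0.17, 1.92], [-2.96, 2.96]. Speed limits (rad/s): [2.39, 2.39, 3.14, 3.14, 3.14, 3.14, 3.14].

## Interface

Orientations are given as a rotation vector (axis times angle).
In Python, from bench import r, eyes, spotter gives the robot as it stands.
- The arm moves only by the tool carry_out, never from a script. Its argument "series" is text: rows parted by semicolons, each of 5 numbers parted by spaces: the shift along the tool's x, y, z in cm, then the turn about the tool's z in rad, then the opening, from 0 (shut) to 1 (fully open). In form: x y z yaw gripper; .... A call has 1 to 8 rows; each row shifts and turns the commanded pose from where the row before left it, along the tool's axes as they then stand; what a row does not reach is not made up. A row lasts 1/8 s, in which the tool goes at most 62.5 mm and 10.7 degrees, less where a joint would pass 70% of its speed; a pose out of reach is approached as far as the arm can. A call with a gripper value outside its range is refused whole. The fingers move at their own pace and stop on an object; "grip_force" is the grip in N (left out, the last holds). Time passes only in rows, so rows that do not move let the fingers close. It gives the time, the measured TCP pose, the force and the opening at its end, in the units of the state.
- r.get_obs(): the state, without advancing time (a new reading comes with each control period).
- eyes.grab_frame(name): name is "scene" or "side" or "wrist"; returns a dict with "color" (480x640x3 uint8, blue, green, red), "intrinsics" (3x3 intrinsics, pixels), "R" (3x3) and "t" (3): a world point X has camera coordinates R X + t; the wrist camera has in their place "T_tool_cam" (4x4, takes a point from camera to tool coordinates, whose origin is the TCP and whose axes are the flange's). Camera axes: x right, y down, z forward; pixel columns grow to the right and rows downward; lengths in m; the calibration is good to about 2 mm. A picture is of the moment at which its call begins: read the wrist's pose just before it. There is no depth.
- r.hand_in(): hands the job in, once; it reports no verdict.
Trained networks look in a picture, given as the dict that the camera call returned (one of the last four; its "shot" number tells which), for a name from the list of things; names that differ only in an ending like _2 or _b are one class to them, and where a whole thing is asked for, a point or a joint stands for the part that bears it (a point fixed in the world has none). Each returns a list of dicts, best first, with "confidence" (0 to 1); they miss things now and then, are a little off and sometimes report something else, mostly with a low value. They report only what shows in the picture. A call takes as long as a camera call. They do not tell look-alikes from the thing itself.
- spotter.search_frame(picture, query): "uv" ([column, row] in pixels, amid what is visible of it).
- spotter.trace(picture, query): "pixels" (480x640 bool, what is visible of it) and "uv" ([column, row] in pixels, amid what is visible of it).
- spotter.mark_of(picture, query): "uv" ([column, row] in pixels: a listed point, or the origin of a listed thing).
The state is a dict: "clock": time; "joints": joint angles; "qvel": joint speeds; "tau": joint torques, N m; "tcp_pos": TCP position; "orientation": TCP orientation; "contact_force": force on the tool from outside, world axes, zero at the start; "moment": the same for the moment, N m; "grip_width": finger opening in m.
Only numpy, scipy, OpenCV 4.12 (cv2) and the standard library are available. Lean on these libraries where they do the work, as an engineer would, in place of code of your own. Each camera call takes 0.05 s, during which the arm holds its last target.

## Task

Clear up after opening the samples: with the fingertips, sweep the three loose screw caps across the bench and up over the lip of the steel collecting pan, until each lies wholly inside it, past the sloping lip. Only push the caps along, do not pinch them or lift them up, and leave the three vials that stand among them where they are.

Things in the scene. Friction and masses are not known exactly. Their poses are not given: they have to be found in the camera images.
- pan: Steel collecting pan like a dustpan, fixed on the bench, 150 mm deep (x) by 170 wide (y), open to its -x. Origin: centre of its underside, on the bench; z up. Plain lip from x = -75 to -50 mm slopes up to the flat floor, 3 mm high. From there to x = +75 walls 22 mm high, 4 mm thick: sides (inner faces at y = -81, +81), back (inner face at x = +71). Wire handle 33 mm out behind the back.
- cap0_center (a point): Centre of a loose plastic screw cap lying flat on the bench: a plain white disc 25 mm in diameter and 14 mm tall, about 14 g, so the centre is 7 mm above the surface it lies on. It slides when pushed and does not roll. All three caps are alike.
- cap1_center (a point): Centre of a loose plastic screw cap lying flat on the bench: a plain white disc 25 mm in diameter and 14 mm tall, about 14 g, so the centre is 7 mm above the surface it lies on. It slides when pushed and does not roll. All three caps are alike.
- cap2_center (a point): Centre of a loose plastic screw cap lying flat on the bench: a plain white disc 25 mm in diameter and 14 mm tall, about 14 g, so the centre is 7 mm above the surface it lies on. It slides when pushed and does not roll. All three caps are alike.
- vial0: Closed glass sample vial standing upright and loose on the bench among the loose caps: body 27 mm in diameter, with a narrow 18 mm white cap on a short neck, 50 mm tall in all, about 35 g. Origin: centre of its underside, z up. To be left standing.
- vial1: Closed glass sample vial standing upright and loose on the bench among the loose caps: body 27 mm in diameter, with a narrow 18 mm white cap on a short neck, 50 mm tall in all, about 35 g. Origin: centre of its underside, z up. To be left standing.
- vial2: Closed glass sample vial standing upright and loose on the bench among the loose caps: body 27 mm in diameter, with a narrow 18 mm white cap on a short neck, 50 mm tall in all, about 35 g. Origin: centre of its underside, z up. To be left standing.
Not all that is in view belongs to the job. Leave any blue, green or yellow look-alike of the part that bears cap1_center alone.

How it is judged:
At the end, for the whole second after the job is handed in: All three caps rest in the pan: each cap's centre is more than 35 mm behind the front edge of the lip (pan x > -40 mm), between the walls and less than 20 mm above the bench, at rest (below 0.02 m/s); every vial is upright (within 0.2 rad) and within 15 mm of where it stood (x of cap0_center in the frame of pan between -0.04 and 0.075 m and y of cap0_center in the frame of pan between -0.083 and 0.083 m and z of each of cap0_center, cap1_center, cap2_center in the frame of pan below 0.02 m and linear speed of each of cap0, cap1, cap2 below 0.02 m/s and x of cap1_center in the frame of pan between -0.04 and 0.075 m and y of cap1_center in the frame of pan between -0.083 and 0.083 m and x of cap2_center in the frame of pan between -0.04 and 0.075 m and y of cap2_center in the frame of pan between -0.083 and 0.083 m and distance of each of vial0, vial1, vial2 from where it was at the start of the episode below 0.015 m and angle between each of vial0, vial1, vial2's own z axis and vertical below 0.2 rad); the robot touches nothing.
It fails at once if a cap is lifted off the surface (its centre more than 30 mm above the bench) (height (world z) of any of cap0_center, cap1_center, cap2_center above 0.03 m).
It fails at once if a cap is pinched or pressed hard (more than 15 N between it and the fingers) (contact force between any of cap0, cap1, cap2 and the fingers above 15 N).
It fails at once if a standing vial is shifted by more than 15 mm or tipped (distance of any of vial0, vial1, vial2 from where it was at the start of the episode above 0.015 m or angle between any of vial0, vial1, vial2's own z axis and vertical above 0.3 rad).
It also fails if it takes over 72 s, if anything falls off the work surface, if the arm or the gripper's body presses on something with over 40 N, if the wrist force passes 120 N, or if a joint passes its speed limit or range.

## Working session

There is one attempt and no reset: what is moved stays moved. The work goes in short steps, Python scripts to look and compute and a tool call to move; the robot and the scene stay as the last step left them, time stands still between calls to the robot, and variables do not carry over. Pictures are saved under pics/ and viewed, and the job is handed in when it is done.

Besides the shell and the picture viewer there is one more tool, called after "Call:" by a JSON object that holds its "method" and its "body". carry_out: Moves the arm, as the interface text tells. Its arguments: {"type":"object","properties":{"series":{"type":"string"},"grip_force":{"type":"number"}},"required":["series"]}

```bash
mkdir -p pics; ls; python3 - <<'E'
from bench import r, eyes, spotter
import cv2
print(r.tip_reach); o=r.get_obs(); print(o)
for n in ["scene","side","wrist"]:
    p=eyes.grab_frame(n); cv2.imwrite(f"pics/{n}0.png",p["color"])
    print(n,{k:v for k,v in p.items() if k!="color"})
    for q in ["pan","cap0_center","vial0"]:
        print(q,[(d["uv"],round(d["confidence"],2)) for d in spotter.mark_of(p,q)])
E
```

```text
pics
0.008
{'clock': 0.0, 'joints': array([-1.41712343,  0.47777038,  0.02236715,  1.5564437 , -0.01149623,
        1.10934296, -0.08308237]), 'qvel': array([-2.91979421e-05, -2.04963620e-04,  9.33625814e-04, -1.39385995e-03,
        1.34452873e-03, -1.75727167e-03,  9.91491233e-05]), 'tau': array([ 8.13837451e-04, -5.96456552e+01,  1.60863899e+00, -2.81192833e+01,
        1.25674755e-02,  9.46954242e-03, -6.10710330e-06]), 'tcp_pos': array([0.17456546, 0.65143052, 0.23834946]), 'orientation': array([-4.09981264e-01, -3.11463587e+00,  2.88029962e-03]), 'contact_force': array([-0.09220248, -0.14446011, -1.06916361]), 'moment': array([-0.02509149, -0.03207198,  0.0225742 ]), 'grip_width': 0.08522420653623153}
scene {'intrinsics': array([[549.8764733 ,   0.        , 321.96741433],
       [  0.        , 549.8764733 , 249.3782138 ],
       [  0.        ,   0.        ,   1.        ]]), 'R': array([[-0.60396845,  0.79687814,  0.0143993 ],
       [ 0.6224333 ,  0.4828836 , -0.61595472],
       [-0.49779404, -0.36305461, -0.78764995]]), 't': array([ 0.30929182, -0.33320419,  1.30699405]), 'sh
[... 605 characters left out ...]
 [([236.7, 273.9], 0.67)]
vial0 [([382.8, 268.5], 0.72), ([300.9, 322.8], 0.71), ([338.6, 433.6], 0.57)]
wrist {'intrinsics': array([[357.48316951,   0.        , 322.90784777],
       [  0.        , 357.48316951, 244.40147392],
       [  0.        ,   0.        ,   1.        ]]), 'T_tool_cam': array([[ 3.00786134e-04, -9.50725453e-01, -3.10033907e-01,
         8.06065723e-02],
       [ 9.99999872e-01,  4.12158421e-04, -2.93720796e-04,
         7.26823355e-04],
       [ 4.07030922e-04, -3.10033779e-01,  9.50725455e-01,
        -1.34150059e-01],
       [ 0.00000000e+00,  0.00000000e+00,  0.00000000e+00,
         1.00000000e+00]]), 'shot': 3}
pan [([136.8, 473.8], 0.71)]
cap0_center []
vial0 []
```

View pics/scene0.png

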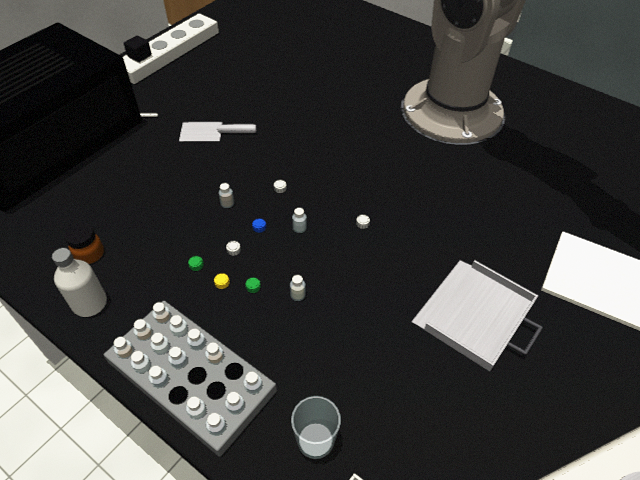

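View pics/side0.png

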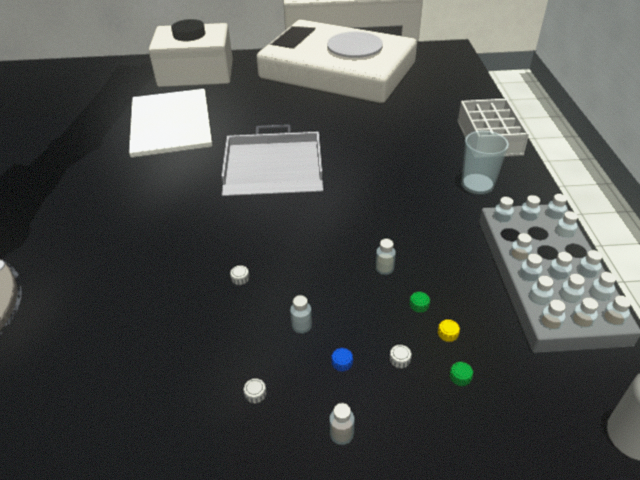

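View pics/wrist0.png

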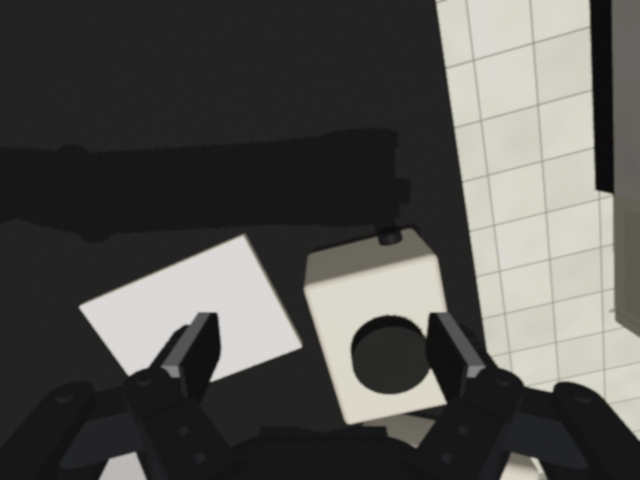

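The side view shows the white caps at about (240,275), (255,390) and (400,356). The vials are at (386,257), (301,315) and (342,424). The pan's lip runs from (222,194) to (323,191), and the pan opens toward the camera. Next I'll triangulate.

```bash
cat > h.py <<'E'
import numpy as np, cv2
def ray(p,uv,z):
    K,R,t=p["intrinsics"],p["R"],p["t"]
    d=R.T@np.linalg.solve(K,np.array([uv[0],uv[1],1.])); c=-R.T@t
    return c+d*(z-c[2])/d[2]
def proj(p,X):
    q=p["intrinsics"]@(p["R"]@np.asarray(X)+p["t"]); return q[:2]/q[2]
def tri(p1,u1,p2,u2):
    A=[]
    for p,u in((p1,u1),(p2,u2)):
        P=p["intrinsics"]@np.c_[p["R"],p["t"]]; A.append(P)
    X=cv2.triangulatePoints(A[0],A[1],np.array(u1,float),np.array(u2,float)); return (X[:3]/X[3]).ravel()
E
python3 - <<'E'
from bench import r, eyes, spotter
from h import *
np.set_printoptions(precision=4,suppress=True)
for n,caps,vi,pan in [("scene",[(362.5,221),(280,186),(233.5,247.5)],None,[(414,322),(463,263),(538,297),(489,366)]),("side",[(239.5,274.5),(255,390.5),(400.5,356)],None,[(222,194),(323,191)])]:
    p=eyes.grab_frame(n)
    print(n)
    for q in ["cap0_center","vial0"]:
        for d in spotter.trace(p,q):
            m=d["pixels"]; ys,xs=np.where(m); print(q,np.round(d["uv"],1),round(d["confidence"],2),xs.min(),xs.max(),ys.min(),ys.max())
            print("  ",ray(p,((xs.min()+xs.max())/2,(ys.min()+ys.max())/2),0.007 if q[0]=="c" else 0.025))
        print("mark",[(np.round(d["uv"],1),ray(p,d["uv"],0.007 if q[0]=="c" else 0.0),round(d["confidence"],2)) for d in spotter.mark_of(p,q)])
    print("man",[ray(p,u,0.007) for u in caps])
    d=spotter.trace(p,"pan")
    print([ (x["confidence"],x["uv"]) for x in d])
    c,_=cv2.findContours(d[0]["pixels"].astype(np.uint8),0,2); c=max(c,key=len)
    print(cv2.approxPolyDP(c,4,True).reshape(-1,2).tolist())
    print("pan",[ray(p,u,0.0) for u in pan])
    for k in ("blue","green","yellow"):
        hsv=cv2.cvtColor(p["color"],cv2.COLOR_BGR2HSV); lo,hi={"blue":(105,130),"green":(45,80),"yellow":(20,35)}[k]
        m=cv2.inRange(hsv,(lo,150,60),(hi,255,255)); nn,_,st,ce=cv2.connectedComponentsWithStats(m)
        for i in range(1,nn):
            if st[i,4]>40: print(k,ce[i],ray(p,ce[i],0.008))
E
```

```text
scene
cap0_center [360.6 221. ] 0.65 355 368 215 228
   [0.4285 0.0336 0.007 ]
mark [(array([362.3, 219.7]), array([0.4237, 0.0322, 0.007 ]), 0.46)]
vial0 [296.2 222.3] 0.7 292 305 208 232
   [ 0.5132 -0.056   0.025 ]
vial0 [299.3 286.4] 0.68 289 304 275 300
   [0.6368 0.0384 0.025 ]
vial0 [226.1 197.5] 0.62 218 233 183 207
   [ 0.5507 -0.2111  0.025 ]
mark [(array([299.1, 294.7]), array([ 0.6331,  0.0407, -0.    ]), 0.72), (array([302.5, 230.6]), array([ 0.513 , -0.0468,  0.    ]), 0.62), (array([226. , 202.4]), array([ 0.5496, -0.215 , -0.    ]), 0.52)]
man [array([0.4263, 0.0344, 0.007 ]), array([ 0.4521, -0.1541,  0.007 ]), array([ 0.6293, -0.1195,  0.007 ])]
[(0.63, [478.1, 311.3])]
[[412, 320], [488, 370], [506, 344], [526, 353], [541, 328], [524, 317], [536, 296], [474, 261], [458, 262]]
pan [array([0.5561, 0.232 , 0.    ]), array([0.3911, 0.2385, 0.    ]), array([0.3763, 0.3809, 0.    ]), array([0.5521, 0.3723, 0.    ])]
blue [258.7831 224.8614] [ 0.5588 -0.1184  0.008 ]
green [195.2343 262.7371] [ 0.6989 -0.1499  0.008 ]
green [252.4076 284.5707] [ 0.6711 -0.0351  0.008 ]
ye
[... 415 characters left out ...]
y([340.1, 432.1]), array([ 0.549, -0.21 , -0.   ]), 0.86), (array([301.7, 324.6]), array([ 0.5121, -0.0549,  0.    ]), 0.82), (array([385.5, 267.5]), array([0.6376, 0.0401, 0.    ]), 0.59)]
man [array([0.4272, 0.0365, 0.007 ]), array([ 0.4534, -0.1541,  0.007 ]), array([ 0.632 , -0.1189,  0.007 ])]
[(0.86, [268.6, 160.8])]
[[318, 133], [292, 133], [287, 124], [257, 127], [253, 135], [228, 136], [222, 193], [322, 190]]
pan [array([0.3887, 0.2338, 0.    ]), array([0.5592, 0.227 , 0.    ])]
blue [341.7448 358.8492] [ 0.5592 -0.1182  0.008 ]
green [419.2979 301.1829] [ 0.6718 -0.0339  0.008 ]
green [460.9865 373.1775] [ 0.6996 -0.1495  0.008 ]
yellow [448.2779 329.9382] [ 0.6994 -0.0846  0.008 ]
```

Call:
{"method": "carry_out", "body": {"series": "0 0 0 0.172 0.19; 0 0 0 0.172 0.19; 0 0 0 0.172 0.19; 0 0 0 0.172 0.19; 0 0 0 0.172 0.19; 0 0 0 0.172 0.19; 0 0 0 0.172 0.19; 0 0 0 0.172 0.19", "grip_force": 20}}

```text
clock: 2.2
tcp_pos: [0.1746, 0.652, 0.2393]
orientation: [-2.3, -2.139, 0.0]
contact_force: [0.6, -0.7, 0.1]
grip_width: 0.0164
```

```bash
cat >> h.py <<'E'
from scipy.spatial.transform import Rotation as Ro
def to(o,tx,ty,tz):
    R=Ro.from_rotvec(o["orientation"]).as_matrix()
    return np.round(100*R.T@(np.array([tx,ty,tz])-o["tcp_pos"]),2), np.round(np.degrees(np.arctan2(R[1,0],R[0,0])),1), np.round(R[:,2],3)
E
python3 - <<'E'
from bench import r, eyes
from h import *
o=r.get_obs(); print(o["joints"].round(2),o["tcp_pos"],o["grip_width"],r.tip_reach,to(o,0.426,-0.012,0.12))
p=eyes.grab_frame("wrist"); cv2.imwrite("pics/w1.png",p["color"])
E
```

```text
[-1.63  0.49  0.32  1.57 -0.17  1.11 -1.34] [0.17459736 0.65203104 0.23932828] 0.016355123419874548 0.008 (array([-64.41,  29.89,  11.93]), np.float64(85.8), array([-0.,  0., -1.]))
```

View pics/w1.png

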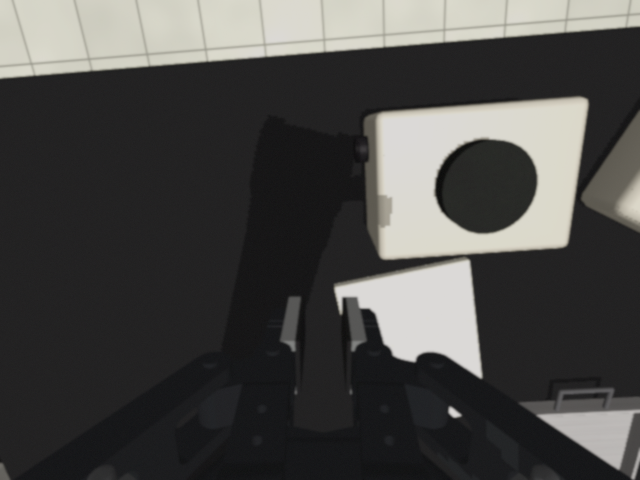

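Call:
{"method": "carry_out", "body": {"series": "-4 1.9 0.5 0 0.19; -4 1.9 0.5 0 0.19; -4 1.9 0.5 0 0.19; -4 1.9 0.5 0 0.19; -4 1.9 0.5 0 0.19; -4 1.9 0.5 0 0.19; -4 1.9 0.5 0 0.19; -4 1.9 0.5 0 0.19"}}

```text
clock: 3.25
tcp_pos: [0.3054, 0.3213, 0.1994]
orientation: [-2.291, -2.149, -0.001]
contact_force: [1.0, -0.3, 0.6]
grip_width: 0.0165
```

Call:
{"method": "carry_out", "body": {"series": "-4 1.9 0.5 0 0.19; -4 1.9 0.5 0 0.19; -4 1.9 0.5 0 0.19; -4 1.9 0.5 0 0.19; -4 1.9 0.5 0 0.19; -4 1.9 0.5 0 0.19; -4 1.9 0.5 0 0.19; 0 0 0 0 0.19"}}

```text
clock: 4.25
tcp_pos: [0.4196, 0.0313, 0.1644]
orientation: [2.298, 2.141, -0.0]
contact_force: [-0.1, 1.1, 0.1]
grip_width: 0.0164
```

```bash
python3 - <<'E'
from bench import r, eyes
from h import *
o=r.get_obs(); print(o["clock"],o["joints"].round(2),o["tcp_pos"],o["grip_width"],to(o,0.425,-0.014,0.014))
E
```

```text
4.25 [-0.84  0.18  0.7   2.24 -0.16  0.77 -0.11] [0.41963415 0.03129593 0.16440983] 0.016443136098401714 (array([-4.47,  0.84, 15.05]), np.float64(86.0), array([ 0.001, -0.001, -1.   ]))
```

Call:
{"method": "carry_out", "body": {"series": "-4.5 0.8 0 0 0.19; 0 0 5 0 0.19; 0 0 5 0 0.19; 0 0 1 0 0.19; 0 0 0 0 0.19"}}

```text
clock: 4.88
tcp_pos: [0.424, -0.0108, 0.0547]
orientation: [-2.293, -2.147, 0.0]
contact_force: [0.5, 0.0, 0.8]
grip_width: 0.0165
```

```bash
python3 - <<'E'
from bench import r, eyes
from h import *
o=r.get_obs(); print(o["clock"],o["joints"].round(2),o["tcp_pos"],o["grip_width"],to(o,0.425,-0.014,0.014))
p=eyes.grab_frame("side"); c=p["color"][150:400,130:430]; cv2.imwrite("pics/s2.png",cv2.resize(c,None,fx=2.4,fy=2.4))
E
```

```text
4.875 [-0.58  0.43  0.55  2.31 -0.46  0.51  0.28] [ 0.42397164 -0.01077006  0.05471466] 0.01650308079178925 (array([-0.32,  0.13,  4.07]), np.float64(86.2), array([-0.001,  0.   , -1.   ]))
```

View pics/s2.png

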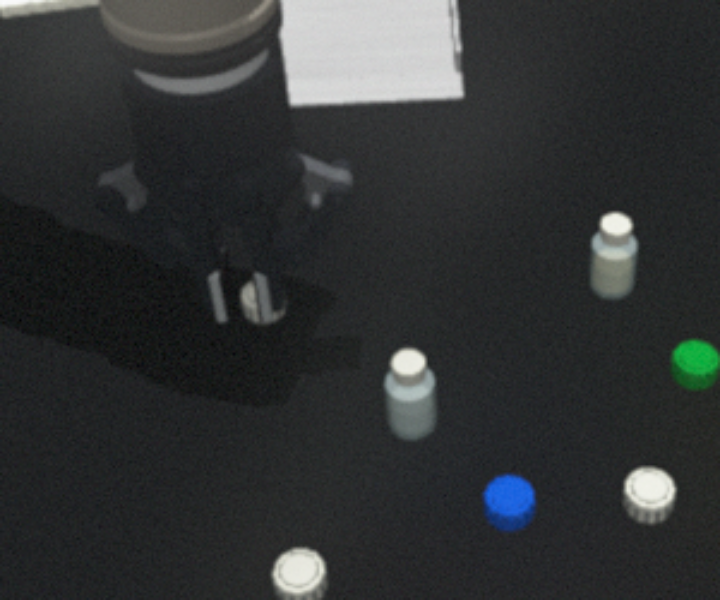

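```bash
python3 - <<'E'
from bench import r, eyes
from h import *
o=r.get_obs();p=eyes.grab_frame("side")
R=Ro.from_rotvec(o["orientation"]).as_matrix()
for z in (0.0,0.008,0.016):
  for y in (-.013,.013): print(z,y,proj(p,o["tcp_pos"]+R@[-0.011,y,z]))
E
```

```text
0.0 -0.013 [220.67907814 281.63921001]
0.0 0.013 [240.76551064 281.40775774]
0.008 -0.013 [221.54399195 285.81942595]
0.008 0.013 [241.48080423 285.59217868]
0.016 -0.013 [222.39607994 289.93765342]
0.016 0.013 [242.1854845  289.71451231]
```

Call:
{"method": "carry_out", "body": {"series": "0 0 2 0 0.19; 0 0 1.2 0 0.19; 0 0 0.9 0 0.19; 0 0 0 0 0.19"}}

```text
clock: 5.48
tcp_pos: [0.4237, -0.0112, 0.0132]
orientation: [-2.294, -2.145, 0.0]
contact_force: [0.4, -0.2, -0.2]
grip_width: 0.0161
```

Call:
{"method": "carry_out", "body": {"series": "0.8 0 0 0 0.19; 0.8 0 0 0 0.19; 0.8 0 0 0 0.19; 0.8 0 0 0 0.19; 1 0 0 0 0.19; 1 0 0 0 0.19; 1 0 0 0 0.19; 0 0 0 0 0.19"}}

```text
clock: 6.48
tcp_pos: [0.4281, 0.0517, 0.0133]
orientation: [-2.293, -2.148, -0.0]
contact_force: [0.7, -0.4, -1.0]
grip_width: 0.0161
```

```bash
cat > look.py <<'E'
import sys
from bench import r, eyes
from h import *
o=r.get_obs(); print(o["clock"],o["joints"].round(2),o["tcp_pos"],o["contact_force"].round(1))
n=sys.argv[1]
if len(sys.argv)>3: print(to(o,*map(float,sys.argv[3:6])))
p=eyes.grab_frame(n); cv2.imwrite(f"pics/{sys.argv[2]}.png",p["color"])
E
python3 look.py scene a1
```

```text
6.475 [-0.64  0.52  0.46  2.3  -0.57  0.42  0.23] [0.42812725 0.05173577 0.01325198] [ 0.7 -0.4 -1. ]
```

View pics/a1.png

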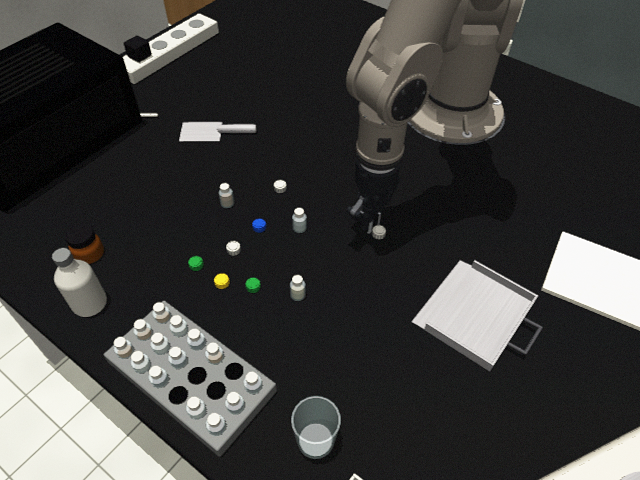

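The cap has moved to (379,232) and sits nested just ahead of the fingers, so I'll keep pushing.

Call:
{"method": "carry_out", "body": {"series": "1 0 0 0 0.19; 1.2 0 0 0 0.19; 1.2 0 0 0 0.19; 1.2 0 0 0 0.19; 1.2 0 0 0 0.19; 1.2 0 0 0 0.19; 1.2 0 0 0 0.19; 1.2 0 0 0 0.19"}}

```text
clock: 7.52
tcp_pos: [0.4343, 0.1453, 0.0133]
orientation: [2.295, 2.146, 0.0]
contact_force: [0.3, -0.1, -0.7]
grip_width: 0.0164
```

Call:
{"method": "carry_out", "body": {"series": "1.2 0 0 0 0.19; 1.2 0 0 0 0.19; 1 0 0 0 0.19; 1 0 0 0 0.19; 0.8 0 0 0 0.19; 0.8 0 0 0 0.19; 0.8 0 0 0 0.19; 0.5 0 0 0 0.19"}}

```text
clock: 8.52
tcp_pos: [0.4392, 0.2179, 0.0133]
orientation: [-2.294, -2.146, -0.0]
contact_force: [-0.9, -0.1, -0.5]
grip_width: 0.0162
```

```bash
python3 look.py scene a2
```

```text
8.525 [-0.99  0.59  0.51  2.17 -0.59  0.51 -0.1 ] [0.43923895 0.21787333 0.01329279] [-0.9 -0.1 -0.5]
```

View pics/a2.png

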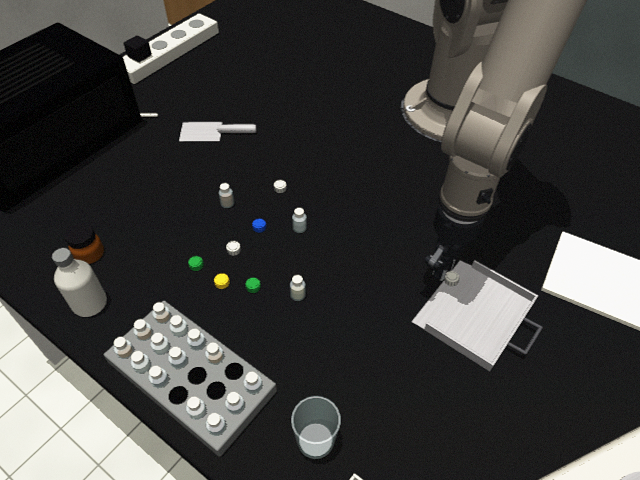

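Cap A is now on the lip at (452,278). I'll push it on in and raise the tips 2 mm for the pan floor.

Call:
{"method": "carry_out", "body": {"series": "0.8 0 -0.1 0 0.19; 0.8 0 -0.1 0 0.19; 1 0 0 0 0.19; 1 0 0 0 0.19; 1 0 0 0 0.19; 1 0 0 0 0.19; 1 0 0 0 0.19; 1 0 0 0 0.19"}}

```text
clock: 9.57
tcp_pos: [0.4443, 0.2938, 0.0153]
orientation: [-2.295, -2.146, 0.0]
contact_force: [-0.0, -0.9, 0.4]
grip_width: 0.0164
```

Call:
{"method": "carry_out", "body": {"series": "0.8 0 0 0 0.19; 0.5 0 0 0 0.19; 0 0 0 0 0.19; -1 0 0 0 0.19; -2 0 0 0 0.19; -2 0 -4 0 0.19; -2 0 -5 0 0.19; 0 0 0 0 0.19"}}

```text
clock: 10.58
tcp_pos: [0.442, 0.2335, 0.108]
orientation: [-2.3, -2.14, -0.007]
contact_force: [-0.4, 0.8, -1.1]
grip_width: 0.0161
```

```bash
python3 look.py scene a3 0.453 -0.195 0.11
```

```text
10.575 [-1.16  0.45  0.69  2.12 -0.44  0.71 -0.25] [0.44202299 0.23354502 0.10800603] [-0.4  0.8 -1.1]
(array([-42.66,   4.18,  -0.34]), np.float64(85.9), array([ 0.003,  0.003, -1.   ]))
```

View pics/a3.png

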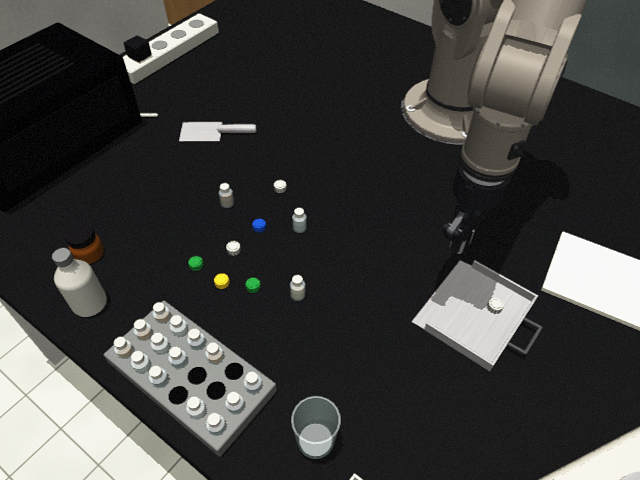

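Cap A lies in the pan at (496,304). Next is cap B.

Call:
{"method": "carry_out", "body": {"series": "-3 0.3 0 0 0.19; -6 0.6 0 0 0.19; -6 0.6 0 0 0.19; -6 0.6 0 0 0.19; -6 0.6 0 0 0.19; -6 0.6 0 0 0.19; -6 0.6 0 0 0.19; -3.6 0.3 0 -0.03 0.19"}}

```text
clock: 11.62
tcp_pos: [0.4522, -0.1947, 0.1042]
orientation: [-2.264, -2.176, 0.002]
contact_force: [-0.4, 0.3, 0.2]
grip_width: 0.0163
```

```bash
python3 look.py side b1 0.451 -0.197 0.014
```

```text
11.625 [-0.26  0.44  0.68  2.14 -0.43  0.7   0.66] [ 0.45215243 -0.19467689  0.10423539] [-0.4  0.3  0.2]
(array([-0.23, -0.09,  9.02]), np.float64(87.7), array([-0.002, -0.   , -1.   ]))
```

View pics/b1.png

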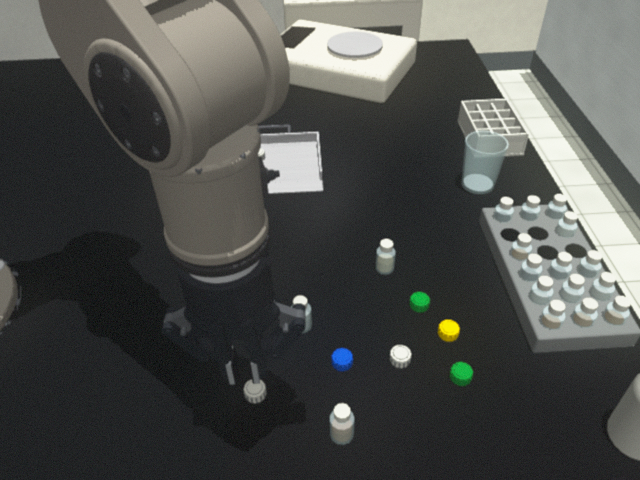

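```bash
python3 - <<'E'
from bench import r, eyes
from h import *
o=r.get_obs();p=eyes.grab_frame("side");t=o["tcp_pos"]
for h in (0,.02,.04,.06,.08):
  for d in (.03,.06): print(h,d,proj(p,t+[d,0,h]).round(0))
E
```

```text
0 0.03 [273. 374.]
0 0.06 [303. 373.]
0.02 0.03 [272. 363.]
0.02 0.06 [302. 361.]
0.04 0.03 [270. 351.]
0.04 0.06 [301. 349.]
0.06 0.03 [268. 338.]
0.06 0.06 [300. 336.]
0.08 0.03 [266. 324.]
0.08 0.06 [300. 322.]
```

Call:
{"method": "carry_out", "body": {"series": "-0.2 0 3 0 0.19; 0 0 3 0 0.19; 0 0 2 0 0.19; 0 0 1 0 0.19; 0 0 0 0 0.19"}}

```text
clock: 12.35
tcp_pos: [0.453, -0.193, 0.0146]
orientation: [-2.261, -2.179, 0.001]
contact_force: [-0.3, -0.7, 0.2]
grip_width: 0.0162
```

Call:
{"method": "carry_out", "body": {"series": "0.8 0 0 0 0.19; 0.8 0 0 0 0.19; 0.8 0 0 0 0.19; 0.8 0 0 0 0.19; 1 0 0 0 0.19; 1 0 0 0 0.19; 1 0 0 0 0.19; 0.8 0 0 0 0.19"}}

```text
clock: 13.35
tcp_pos: [0.4564, -0.1229, 0.0153]
orientation: [-2.262, -2.18, -0.0]
contact_force: [0.3, -1.1, 0.3]
grip_width: 0.0162
```

```bash
python3 look.py side b2
```

```text
13.35 [-0.29  0.58  0.52  2.21 -0.61  0.5   0.68] [ 0.45636301 -0.1228603   0.01526671] [ 0.3 -1.1  0.3]
```

View pics/b2.png

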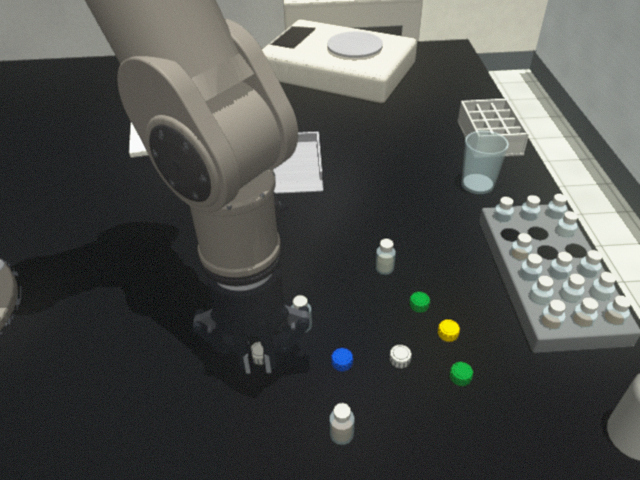

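Cap B is nested between the tips at (258,352). I'll take it past the vial at x≈0.456.

Call:
{"method": "carry_out", "body": {"series": "0.8 -0.1 0 0 0.19; 1 -0.1 0 0 0.19; 1 -0.1 0 0 0.19; 1 -0.1 0 0 0.19; 1 -0.05 0 0 0.19; 1 -0.05 0 0 0.19; 1 0 0 0 0.19; 1 0 0 0 0.19"}}

```text
clock: 14.4
tcp_pos: [0.4543, -0.0448, 0.0153]
orientation: [2.262, 2.18, 0.0]
contact_force: [0.3, 0.6, -0.6]
grip_width: 0.0162
```

Call:
{"method": "carry_out", "body": {"series": "1.2 0 0 0 0.19; 1.2 0 0 0 0.19; 1.2 0 0 0 0.19; 1.2 0 0 0 0.19; 1.2 0 0 0 0.19; 1.2 0 0 0 0.19; 1.2 0 0 0 0.19; 1 0 0 0 0.19"}}

```text
clock: 15.4
tcp_pos: [0.4577, 0.0493, 0.0153]
orientation: [-2.262, -2.18, -0.0]
contact_force: [-0.2, 0.0, 0.1]
grip_width: 0.0159
```

```bash
python3 look.py scene b3
```

```text
15.4 [-0.68  0.57  0.55  2.24 -0.65  0.49  0.34] [0.45774301 0.049281   0.01527858] [-0.2  0.   0.1]
```

View pics/b3.png

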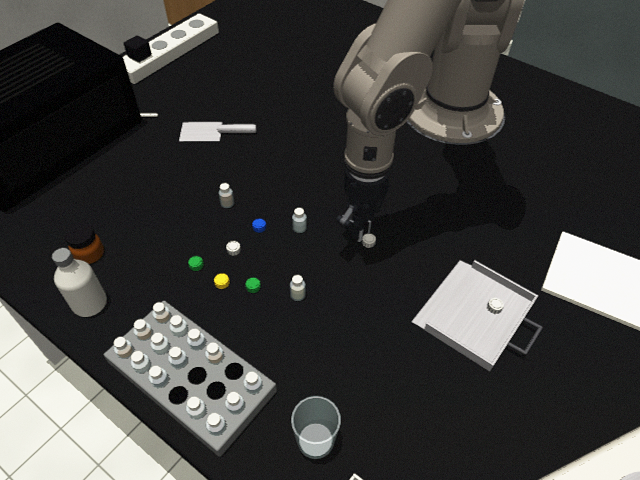

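The vials are unmoved and cap B is still nested at (369,240). I'm continuing to the pan, steering slightly toward +x.

Call:
{"method": "carry_out", "body": {"series": "1.2 0.07 0 0 0.19; 1.2 0.07 0 0 0.19; 1.2 0.07 0 0 0.19; 1.2 0.07 0 0 0.19; 1.2 0.07 0 0 0.19; 1.2 0.07 0 0 0.19; 1.2 0.07 0 0 0.19; 1.2 0.07 0 0 0.19"}}

```text
clock: 16.45
tcp_pos: [0.4669, 0.145, 0.0153]
orientation: [-2.262, -2.18, -0.0]
contact_force: [-0.6, 0.4, -0.3]
grip_width: 0.0157
```

Call:
{"method": "carry_out", "body": {"series": "1.2 0.07 0 0 0.19; 1.2 0.07 0 0 0.19; 1 0.07 0 0 0.19; 1 0.07 0 0 0.19; 0.8 0.05 0 0 0.19; 0.8 0.05 0 0 0.19; 0.8 0.05 0 0 0.19; 0.8 0 0 0 0.19"}}

```text
clock: 17.45
tcp_pos: [0.474, 0.2204, 0.0153]
orientation: [2.262, 2.18, 0.0]
contact_force: [0.2, -0.6, 0.2]
grip_width: 0.016
```

```bash
python3 look.py scene b4
```

```text
17.45 [-1.01  0.65  0.59  2.1  -0.66  0.58  0.02] [0.47404099 0.22039195 0.01532521] [ 0.2 -0.6  0.2]
```

View pics/b4.png

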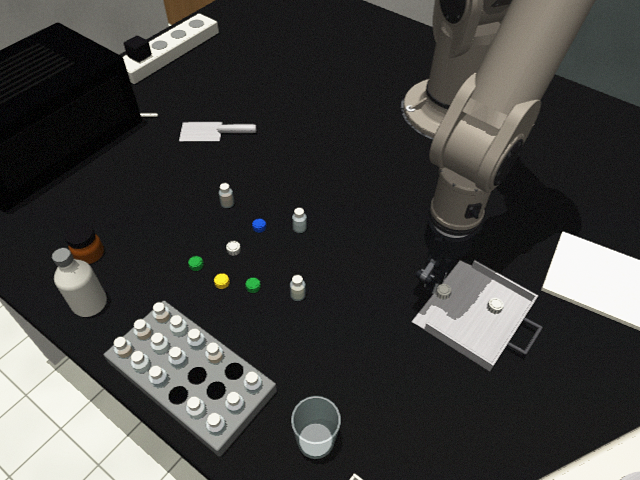

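Call:
{"method": "carry_out", "body": {"series": "1 0.07 0 0 0.19; 1 0.07 0 0 0.19; 1 0.07 0 0 0.19; 1 0.07 0 0 0.19; 1 0.07 0 0 0.19; 1 0.05 0 0 0.19; 1 0.05 0 0 0.19; 0.8 0.05 0 0 0.19"}}

```text
clock: 18.5
tcp_pos: [0.4819, 0.2985, 0.0153]
orientation: [-2.262, -2.18, -0.0]
contact_force: [0.1, -0.4, 0.3]
grip_width: 0.0161
```

Call:
{"method": "carry_out", "body": {"series": "0.5 0 0 0 0.19; 0 0 0 0 0.19; -1 0 0 0 0.19; -2 0 0 0 0.19; -2 0 -4 0 0.19; -2 0 -5 0 0.19; 0 0 0 0 0.19"}}

```text
clock: 19.38
tcp_pos: [0.4814, 0.2295, 0.1083]
orientation: [2.268, 2.173, 0.008]
contact_force: [-0.0, 0.6, 0.2]
grip_width: 0.0164
```

```bash
python3 look.py scene b5 0.649 -0.158 0.11
```

```text
19.375 [-1.14  0.52  0.76  2.05 -0.52  0.76 -0.11] [0.48141881 0.22953928 0.10832928] [-0.   0.6  0.2]
(array([-38.01,  18.39,  -0.21]), np.float64(87.6), array([ 0.004,  0.003, -1.   ]))
```

View pics/b5.png

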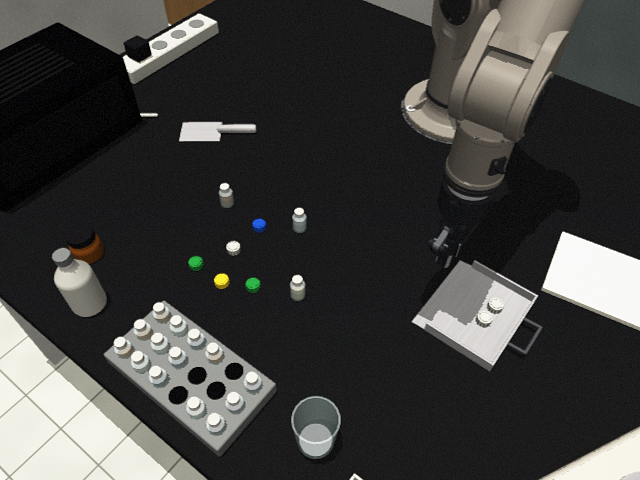

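Caps A and B are in the pan at (496,304) and (484,318). Now cap C.

Call:
{"method": "carry_out", "body": {"series": "-4 1.9 0 0 0.19; -5 2.4 0 0 0.19; -5 2.4 0 0 0.19; -5 2.4 0 0 0.19; -5 2.4 0 0 0.19; -5 2.4 0 0 0.19; -5 2.4 0 0 0.19; -4.2 2.1 0 0 0.19"}}

```text
clock: 20.42
tcp_pos: [0.6484, -0.1582, 0.1035]
orientation: [-2.262, -2.177, 0.002]
contact_force: [0.5, 0.4, 0.1]
grip_width: 0.0163
```

Call:
{"method": "carry_out", "body": {"series": "0 0 0 -0.15 0.19; 0 0 0 -0.15 0.19; 0 0 0 -0.15 0.19; 0 0 0 0 0.19"}}

```text
clock: 20.92
tcp_pos: [0.648, -0.1559, 0.1038]
orientation: [-1.72, -2.626, -0.0]
contact_force: [0.2, 0.7, -0.2]
grip_width: 0.0162
```

```bash
python3 look.py side c1 0.649 -0.160 0.014
```

```text
20.925 [-0.24  0.67  0.57  1.71 -0.45  0.89  0.92] [ 0.64803807 -0.15591408  0.10380517] [ 0.2  0.7 -0.2]
(array([-0.43, -0.06,  8.98]), np.float64(113.6), array([-0.002,  0.001, -1.   ]))
```

View pics/c1.png

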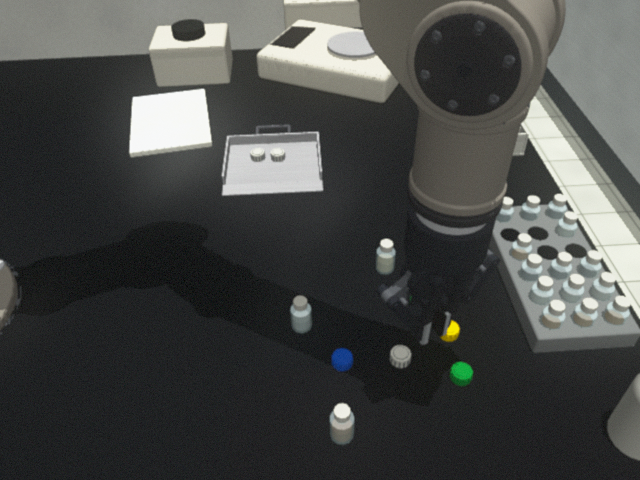

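Call:
{"method": "carry_out", "body": {"series": "-0.4 -0.1 3 0 0.19; 0 0 3 0 0.19; 0 0 2 0 0.19; 0 0 0.9 0 0.19; 0 0 0 0 0.19"}}

```text
clock: 21.6
tcp_pos: [0.6497, -0.1598, 0.016]
orientation: [-1.719, -2.629, 0.001]
contact_force: [0.2, 0.2, 0.2]
grip_width: 0.0159
```

Call:
{"method": "carry_out", "body": {"series": "0.7 0 0 0 0.19; 0.7 0 0 0 0.19; 0.7 0 0 0 0.19; 0.7 0 0 0 0.19; 0.7 0 0 0 0.19; 0.8 0 0 0 0.19; 0.8 0 0 0 0.19; 0 0 0 0 0.19"}}

```text
clock: 22.6
tcp_pos: [0.6292, -0.112, 0.0162]
orientation: [-1.717, -2.63, -0.0]
contact_force: [-1.0, 0.6, -0.0]
grip_width: 0.0162
```

```bash
python3 look.py side c2
```

```text
22.6 [-0.27  0.75  0.5   1.81 -0.52  0.71  0.93] [ 0.62918202 -0.11204342  0.01616887] [-1.   0.6 -0. ]
```

View pics/c2.png

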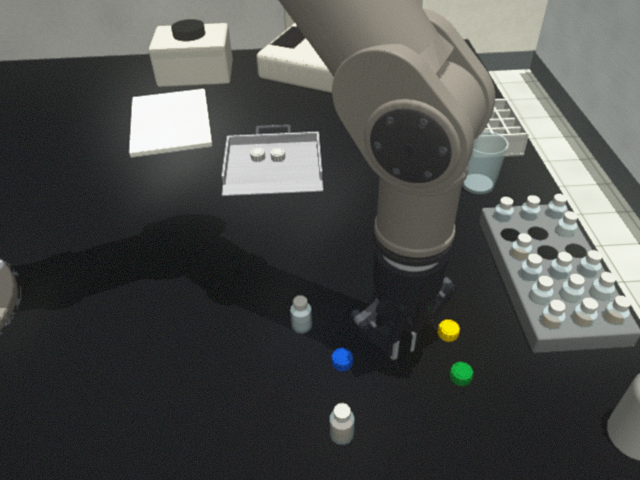

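```bash
python3 look.py scene c3; python3 -c "
import cv2;i=cv2.imread('pics/c3.png')[150:330,150:390];cv2.imwrite('pics/c3z.png',cv2.resize(i,None,fx=3,fy=3))"
```

```text
22.65 [-0.27  0.75  0.5   1.81 -0.52  0.71  0.93] [ 0.62932147 -0.1126772   0.0162347 ] [0.4 0.4 1.1]
```

View pics/c3z.png

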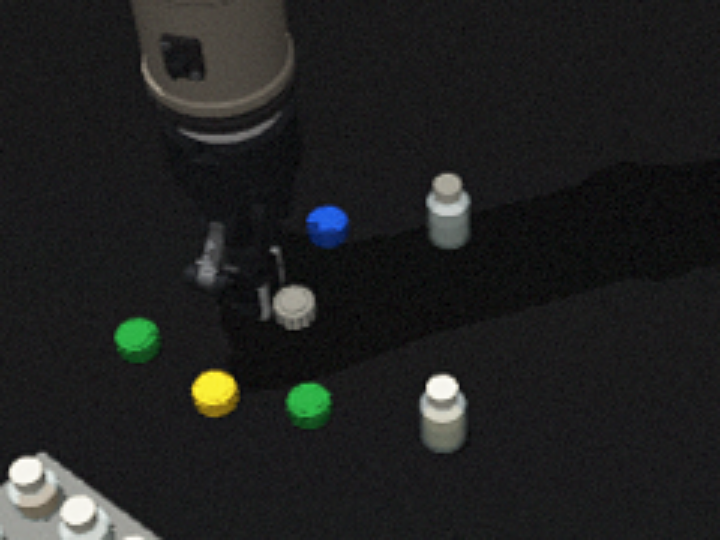

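Cap C is nested ahead of the tips. I'll push it between the two vials.

Call:
{"method": "carry_out", "body": {"series": "0.8 0 0.1 0 0.19; 1.2 0 0.1 0 0.19; 1.2 0 0 0 0.19; 1.2 0 0 0 0.19; 1.2 0 0 0 0.19; 1.2 0 0 0 0.19; 1.2 0 0 0 0.19; 1.2 0 0 0 0.19"}}

```text
clock: 23.7
tcp_pos: [0.5922, -0.0281, 0.0143]
orientation: [-1.719, -2.63, -0.0]
contact_force: [-0.1, -0.1, -0.2]
grip_width: 0.0163
```

Call:
{"method": "carry_out", "body": {"series": "1.2 0 0 0 0.19; 1.2 0 0 0 0.19; 1.2 0 0 0 0.19; 1.2 0 0 0 0.19; 1.2 0 0 0 0.19; 1.2 0 0 0 0.19; 1 0 0 0 0.19; 0.6 0 0 0 0.19"}}

```text
clock: 24.7
tcp_pos: [0.5569, 0.0525, 0.0143]
orientation: [-1.718, -2.63, -0.0]
contact_force: [0.3, -0.1, -0.3]
grip_width: 0.0163
```

```bash
python3 look.py scene c4
```

```text
24.7 [-0.58  0.66  0.5   2.01 -0.55  0.6   0.7 ] [0.55689187 0.05250834 0.01428533] [ 0.3 -0.1 -0.3]
```

View pics/c4.png

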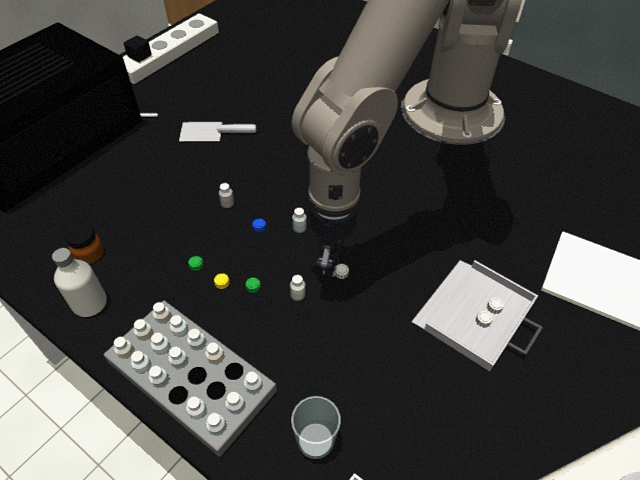

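Call:
{"method": "carry_out", "body": {"series": "0.8 0 0 0 0.19; 1.2 0 0 0 0.19; 1.2 0 0 0 0.19; 1.2 0 0 0 0.19; 1 0 0 0 0.19; 0.8 0 0 0 0.19; 0.5 0 0 0 0.19; 0 0 0 0 0.19"}}

```text
clock: 25.75
tcp_pos: [0.5302, 0.1134, 0.0143]
orientation: [-1.718, -2.63, 0.0]
contact_force: [-0.3, -0.2, -0.1]
grip_width: 0.0159
```

Call:
{"method": "carry_out", "body": {"series": "-1 0 0 0 0.19; -1.5 0 0 0 0.19; 0 0 0 0.14 0.19; 0 0 0 0.14 0.19; 0 0 0 0.13 0.19; 0 0 0 0 0.19"}}

```text
clock: 26.5
tcp_pos: [0.5407, 0.0888, 0.0143]
orientation: [2.218, 2.224, -0.001]
contact_force: [-0.4, 0.3, 0.2]
grip_width: 0.0161
```

```bash
python3 look.py side c5;python3 - <<'E'
from bench import r, eyes, spotter
from h import *
p=eyes.grab_frame("side")
for d in spotter.mark_of(p,"cap0_center"): print(d["uv"],d["confidence"],ray(p,d["uv"],.007),ray(p,d["uv"],.01))
o=r.get_obs(); print(to(o,*o["tcp_pos"]))
E
```

```text
26.5 [-0.74  0.69  0.61  2.04 -0.67  0.62  0.34] [0.54073837 0.08876837 0.01428294] [-0.4  0.3  0.2]
[258.3, 154.5] 0.47 [0.44879035 0.33535428 0.007     ] [0.44914754 0.33091864 0.01      ]
(array([0., 0., 0.]), np.float64(90.3), array([ 0., -0., -1.]))
```

View pics/c5.png

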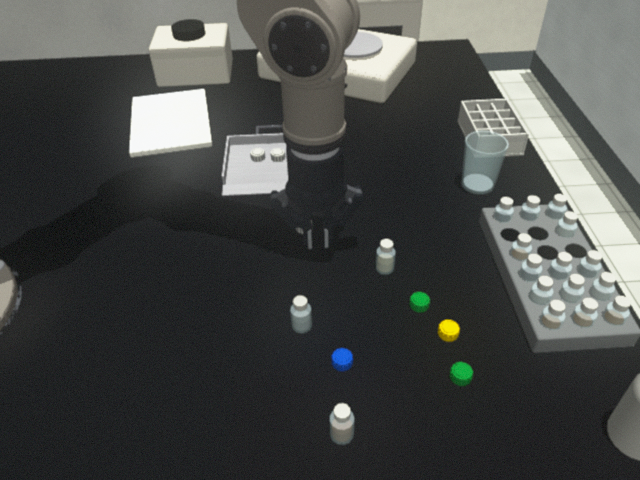

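```bash
python3 - <<'E'
from bench import r, eyes, spotter
from h import *
p=eyes.grab_frame("scene"); i=p["color"][190:390,280:560]; cv2.imwrite("pics/c6.png",cv2.resize(i,None,fx=2.5,fy=2.5))
for d in spotter.mark_of(p,"cap0_center"): print(d["uv"],d["confidence"],ray(p,d["uv"],.007),ray(p,d["uv"],.01))
print(proj(p,[.5217,.133,.007]))
E
```

```text
[495.6, 304.1] 0.74 [0.44172613 0.32794342 0.007     ] [0.4439522  0.32816857 0.01      ]
[377.4739818  277.84413144]
```

View pics/c6.png

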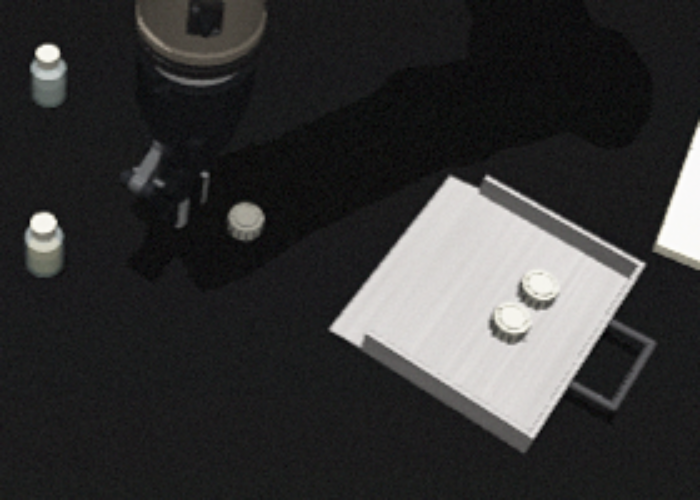

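Cap C is at about (0.521, 0.134), as predicted. I'll line up behind it and push straight in.

Call:
{"method": "carry_out", "body": {"series": "0 -1 0 0 0.19; 0 -0.95 0 0 0.19; 0.8 0 0 0 0.19; 0.8 0 0 0 0.19; 0.8 0 0 0 0.19; 1 0 0 0 0.19; 1 0 0 0 0.19; 1 0 0 0 0.19"}}

```text
clock: 27.75
tcp_pos: [0.5207, 0.1449, 0.0143]
orientation: [2.218, 2.225, -0.0]
contact_force: [0.8, -0.7, 0.1]
grip_width: 0.016
```

Call:
{"method": "carry_out", "body": {"series": "1.2 0 0 0 0.19; 1.2 0 0 0 0.19; 1.2 0 0 0 0.19; 1 0 0 0 0.19; 0.8 0 0 0 0.19; 0.8 0 0 0 0.19; 0.8 0 -0.05 0 0.19; 0.8 0 -0.05 0 0.19"}}

```text
clock: 28.75
tcp_pos: [0.5204, 0.2226, 0.0153]
orientation: [-2.218, -2.224, 0.0]
contact_force: [1.0, -0.6, -0.7]
grip_width: 0.0163
```

```bash
python3 look.py scene c7
```

```text
28.75 [-0.98  0.71  0.63  2.   -0.69  0.65  0.1 ] [0.52040805 0.22256132 0.015314  ] [ 1.  -0.6 -0.7]
```

View pics/c7.png

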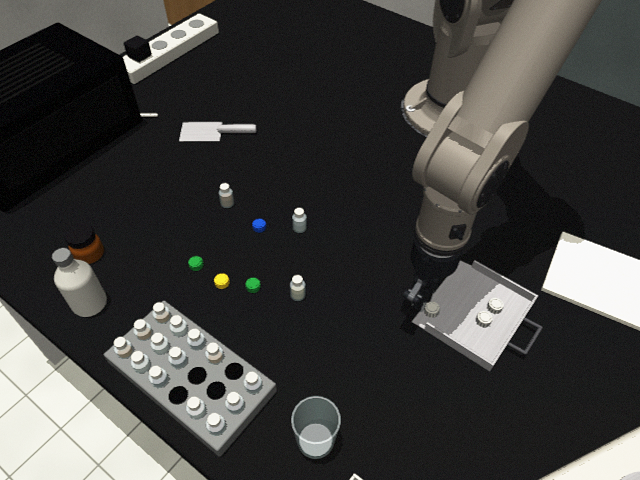

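Cap C is on the lip at (432,309).

Call:
{"method": "carry_out", "body": {"series": "0.8 0 0 0 0.19; 0.9 0 0 0 0.19; 0.9 0 0 0 0.19; 1 0 0 0 0.19; 1 0 0 0 0.19; 1 0 0 0 0.19; 0.9 0 0 0 0.19; 0.6 0 0 0 0.19"}}

```text
clock: 29.8
tcp_pos: [0.5201, 0.2939, 0.0152]
orientation: [-2.218, -2.225, 0.0]
contact_force: [-1.4, -0.3, 0.6]
grip_width: 0.0162
```

Call:
{"method": "carry_out", "body": {"series": "0 0 0 0 0.19; -1 0 0 0 0.19; -2 0 0 0 0.19; -2 0 -3 0 0.19; -3 0 -5 0 0.19; -3 0 -5 0 0.19; -2 0 0 0 0.19; 0 0 0 0 0.19"}}

```text
clock: 30.8
tcp_pos: [0.5199, 0.1604, 0.1451]
orientation: [-2.222, -2.219, 0.001]
contact_force: [-0.5, 0.3, -0.4]
grip_width: 0.0163
```

```bash
python3 look.py scene d1; python3 - <<'E'
from bench import r, eyes, spotter
from h import *
np.set_printoptions(precision=4,suppress=True)
for n in ("scene","side"):
  p=eyes.grab_frame(n); cv2.imwrite(f"pics/d2{n}.png",p["color"])
  for q,z in (("cap0_center",.010),("vial0",0)):
    for d in spotter.mark_of(p,q): print(n,q,d["uv"],d["confidence"],ray(p,d["uv"],z))
E
```

```text
30.8 [-1.05  0.5   0.83  2.   -0.49  0.86  0.06] [0.51993468 0.16036413 0.14507357] [-0.5  0.3 -0.4]
scene cap0_center [495.4, 305.4] 0.71 [0.4466 0.3291 0.01  ]
scene vial0 [299.0, 295.3] 0.72 [0.6342 0.0414 0.    ]
scene vial0 [300.1, 229.2] 0.7 [ 0.5131 -0.0527 -0.    ]
scene vial0 [228.4, 206.2] 0.61 [ 0.5542 -0.2041  0.    ]
side cap0_center [259.4, 156.7] 0.43 [0.4512 0.3238 0.01  ]
side vial0 [385.5, 266.4] 0.79 [0.6379 0.0423 0.    ]
side vial0 [338.1, 433.1] 0.6 [ 0.5467 -0.211   0.    ]
side vial0 [299.9, 326.6] 0.59 [ 0.5096 -0.0581  0.    ]
```

View pics/d2scene.png

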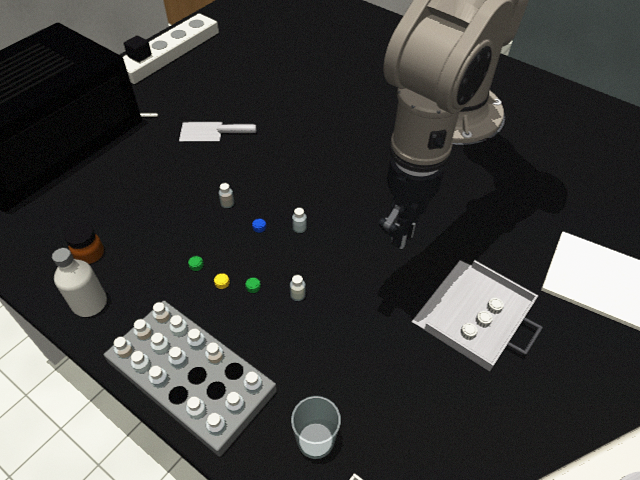

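View pics/d2side.png

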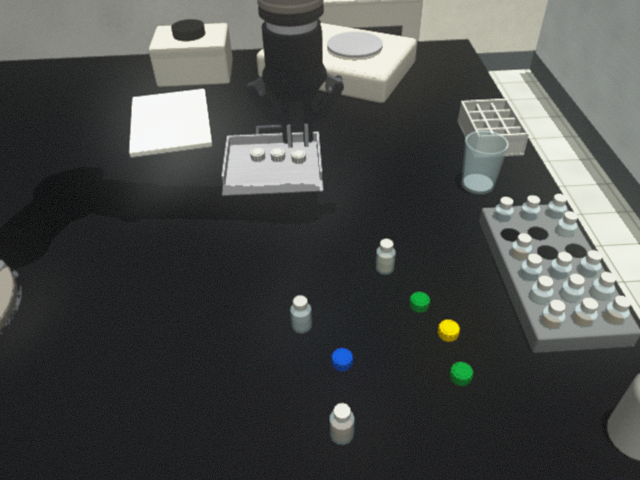

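All three caps are in the pan, at scene pixels (496,304), (484,318) and (469,330). Their y is about 0.31–0.33, so pan x is roughly 0 to +25 mm. The vials stand where they were and the gripper is clear, so I'm handing in.

```bash
python3 -c "
from bench import r
print(r.hand_in(), r.get_obs()['clock'])"
```

```text
the job is handed in; nothing more can be done
the job is handed in; nothing more can be done
```

I swept the three white caps one at a time into the pan, using the fingertips as a 16 mm fork without pinching or lifting them. I then backed the gripper off clear of everything and handed in; the last clock reading before that was about 31 s of the 72 s allowed. The hand-in gives no verdict.

**Caps:** in the last pictures from both cameras, all three lie flat in the pan behind the lip and between the walls. They sit at roughly world y 0.31–0.33 m, about 0 to +25 mm in pan x, against the -40 mm needed. The network reported only one of the three caps. I placed the other two from the pictures and the fingertip positions.

**Vials:** all three stand upright with no visible change in the pictures. For two of them the measured positions agreed with the start to within about 6 mm. The third, near (0.55, -0.21), was reported about 11 mm further on by the scene camera but only about 3 mm off by the side camera. I put that down to noise in the network, because the vial shows at the same pixels as before and the arm came no closer than about 8 cm to it.

**Other checks:** the coloured look-alike caps show at the same pixels as at the start. The wrist force readings stayed at about 1 to 2 N throughout.

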